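# Finish the pyramid of empty wire reels

## Robot

A 6-joint arm with a two-finger parallel gripper is mounted at the origin on the work surface. World frame = base frame: x ahead of the robot, y to its left, z up, the work surface at z = 0. Lengths are in mm, angles in rad, forces in N, time in s.
With the tool pointing down it reaches from about 350 to 975 mm from the base axis. Payload 7.1 kg.
Tool frame: the origin (TCP) lies between the finger pads; the fingertips stand 17 mm ahead of it and the grasp point (between the pads) lies 2 mm behind it; z points along the fingers, y is the line along which they close (so a half turn about z gives the same grasp; the last joint's range is limited). The gripper opens to 88 mm and grips with 3 to 60 N. Pads are 20 mm wide; open, the fingers measure 115 mm over their backs; the gripper's body (75 mm by 178 mm) begins 61 mm behind the grasp point.
Start: joints at [-1.263, 0.423, 1.63, -0, 1.089, -0.019], TCP at [200.651, -591.899, 239.675] pointing down, gripper open.
Joint ranges: [-3, 3], [-0.9, 2.11], [0.09, 2.58], [-1.31, 4.45], [0.11, 2.69], [-2.54, 2.54]. Speed limits (rad/s): [2.39, 2.39, 3.01, 3.14, 3.14, 3.14].

## Interface

Orientations are given as a rotation vector (axis times angle).
In Python, from workcell import ctrl gives the robot as it stands.
- The arm moves only by the shell command python3 jog.py 'ROWS' [OPENING]. ROWS is a JSON object whose key "moves" holds a list of rows, 1 to 5 of them, each of 6 numbers: dx, dy, dz in parts of the range, where 1.0 means 400 mm, then a rotation vector rx, ry, rz in shares of pi rad (1.0 is pi rad); each row shifts and turns the commanded pose from where the row before left it, along the tool's axes as they then stand; what a row does not reach is not made up. A row lasts 1/12 s, in which the tool goes at most 41.7 mm and 0.125 rad, less where a joint would pass 70% of its speed; a pose out of reach is approached as far as the arm can. OPENING is the finger opening in mm, set as the command begins (- or left out keeps the last). The fingers move at their own pace and stop on an object; the grip force is fixed at half the most. Time passes only in rows, so rows that do not move let the fingers close. It prints the time, the measured TCP pose, the force, the opening and the grip force at its end. No shift or turn number may pass 1 either way. Input that does not fit is refused with a message, and nothing moves.
- ctrl.get_obs(): the state, without advancing time (a new reading comes with each control period).
- ctrl.get_image(name): name is "side" or "top" or "wrist"; returns a dict with "img" (420x560x3 uint8, red, green, blue), "fx", "fy", "cx", "cy" (pixels), "R" (3x3) and "t" (3): a world point X has camera coordinates R X + t. Camera axes: x right, y down, z forward; pixel columns grow to the right and rows downward; lengths in mm; the calibration is good to about 2 mm. A picture is of the moment at which its call begins. There is no depth.
- ctrl.close_job(): hands the job in; it is judged then, once.
The state is a dict: "t": time; "qpos": joint angles; "qvel": joint speeds; "joint_torque": joint torques, N m; "ee_pos": TCP position; "orientation": TCP orientation; "ft_force": force on the tool from outside, world axes, zero at the start; "moment": the same for the moment, N m; "width": finger opening in mm; "grasp_force": force on a finger pad.
Only numpy, scipy, OpenCV 4.12 (cv2) and the standard library are available. Lean on these libraries where they do the work, as an engineer would, in place of code of your own. Each camera call takes 0.05 s, during which the arm holds its last target. There are 200 camera calls.

## Task

Take the two empty wire reels out of the sloping chute and finish the pyramid on the rack: saddle one in the open gap of the second row, then the other on top of that row, axes level and in line with the reels below so that flanges rest squarely on flanges. Set each down gently instead of dropping it, and leave the reel already stacked there and the other things on the bench where they are.

Things in the scene. Friction and masses are not known exactly. Their poses are not given: they have to be found in the camera images.
- reel_a: empty grey plastic wire reel, all six alike: two flanges 64 mm wide, 10 mm thick, joined by a hard drum 30 mm wide and 60 mm long; 80 mm long overall, about 140 g. Origin at its centre, x along its axis. Starts in one lane of the chute, with its axis sloping (0.45 rad from level), low end towards the robot.
- reel_b: empty grey plastic wire reel, all six alike: two flanges 64 mm wide, 10 mm thick, joined by a hard drum 30 mm wide and 60 mm long; 80 mm long overall, about 140 g. Origin at its centre, x along its axis. Starts in the other lane of the chute, in the same way.
- base_reel_left: empty grey plastic wire reel, all six alike: two flanges 64 mm wide, 10 mm thick, joined by a hard drum 30 mm wide and 60 mm long; 80 mm long overall, about 140 g. Origin at its centre, x along its axis. Pinned by its bore (fixed), level, in the rack's seat at rack y = +68 mm.
- base_reel_mid: empty grey plastic wire reel, all six alike: two flanges 64 mm wide, 10 mm thick, joined by a hard drum 30 mm wide and 60 mm long; 80 mm long overall, about 140 g. Origin at its centre, x along its axis. Pinned by its bore (fixed), level, in the rack's middle seat.
- base_reel_right: empty grey plastic wire reel, all six alike: two flanges 64 mm wide, 10 mm thick, joined by a hard drum 30 mm wide and 60 mm long; 80 mm long overall, about 140 g. Origin at its centre, x along its axis. Pinned by its bore (fixed), level, in the rack's seat at rack y = -68 mm.
- upper_reel: empty grey plastic wire reel, all six alike: two flanges 64 mm wide, 10 mm thick, joined by a hard drum 30 mm wide and 60 mm long; 80 mm long overall, about 140 g. Origin at its centre, x along its axis. Already saddled on the middle and the rack-y-negative reel of the bottom row, so only the gap at rack y = +34 mm is open.
- rack: low fixed metal rack, 100 x 216 mm: pairs of rods along its x and upright brackets (58 mm high) hold three reels at y = -68, 0, +68 mm. Origin: centre of its underside, z up. Reels lie along its x, centred at x = 0: bottom row centres at z = 50.6 mm; second row at y = -34 (filled) and +34 mm (open), z = 104.8 mm; top at y = 0, z = 159 mm. Neighbours stand 68 mm apart, 4 mm between flanges.
- chute: fixed grey metal stand, 140 x 220 mm, two lanes (y = +55, -55 mm) sloping 0.45 rad down to its -x side, where a lip stops the reels. Origin: centre of its underside, z up. Reel centres: x = 0, z = 95 mm; axes along (0.90, 0, 0.43). They lie on rods whose tops are 26 mm below the reel's axis. Pinch the drum between the flanges along y, tool square to the slope, leaning to the robot.
- chute_bar (a point): middle of the axis of a fixed steel bar, 14 mm thick and 220 mm long, that runs along the chute's y above the high ends of the reels (chute x = 34, z = 159 mm). A gripper pointing straight down at a reel's middle meets it; lift the reel out square to the slope, at least 60 mm, before going up.
- screwdriver: bystander: screwdriver 190 mm long lying between rack and chute; leave alone. Origin at its middle underside.
- multimeter: bystander: black hand meter 140 x 75 x 34 mm lying nearest the robot; origin under its centre.
- can: bystander: can 60 mm wide, 85 mm high, behind the rack and chute; origin under its centre.
- wrench: bystander: steel wrench 170 x 30 x 8 mm, at the left; origin at its middle underside.
- mug: bystander: white mug, 80 mm wide, 90 mm high, at the far right; origin under its centre.
- terminal_strip: bystander: grey terminal strip 50 x 100 x 35 mm, at the far left; origin under its centre.

How it is judged:
By the outcome, as a careful person would: the job done as asked, in the order asked, and still so for the second after the job is handed in, with the robot touching nothing.
It also fails if it takes over 58 s, if anything falls off the work surface, if the arm or the gripper's body presses on something with over 40 N, if the wrist force passes 120 N, or if a joint passes its speed limit or range.

## Working session

There is one attempt and no reset: what is moved stays moved. The work goes in short steps, Python scripts to look and compute and a shell command to move; the robot and the scene stay as the last step left them, time stands still between calls to the robot, and variables do not carry over. Pictures are saved under pics/ and viewed, at most 10 in all, crops included, and the job is handed in when it is done.

```bash
ls; mkdir -p pics
python3 - <<'E'
from workcell import ctrl
import cv2,pickle
d={}
for n in("side","top"):
    d[n]=ctrl.get_image(n); cv2.imwrite(f"pics/{n}0.png",d[n]["img"][:,:,::-1]); print(n,{k:v for k,v in d[n].items() if k!="img"})
pickle.dump(d,open("im0.pkl","wb"))
print(ctrl.get_obs())
E
```

```text
jog.py
pics
workcell.py
  5 jog.py
  3 workcell.py
  8 total
side {'fx': 528.8189404949519, 'fy': 528.8189404949519, 'cx': 279.4147736465139, 'cy': 215.87372304194486, 'R': array([[-0.994798  , -0.10183   , -0.00275333],
       [-0.0772757 ,  0.77198145, -0.63093036],
       [ 0.06637316, -0.62743549, -0.77583459]]), 't': array([ 552.07869282,  103.09362247, 1427.32435907])}
top {'fx': 452.5907012032049, 'fy': 452.5907012032049, 'cx': 280.2403954656262, 'cy': 213.91344069503975, 'R': array([[ 0.0142101 , -0.99989814, -0.00133799],
       [-0.99641839, -0.01404907, -0.08338471],
       [ 0.08335742,  0.0025181 , -0.99651653]]), 't': array([  14.30163986,  558.9185424 , 1169.53209832])}
{'t': 0.1, 'qpos': array([-1.26299394e+00,  4.23768744e-01,  1.63058450e+00, -8.06274492e-06,
        1.08857724e+00, -1.89770024e-02]), 'qvel': array([-0.00084486, -0.00274016,  0.00029136, -0.00125691, -0.00118395,
        0.00025303]), 'joint_torque': array([-4.18816417e-04, -5.45616746e+01, -2.74324751e+01,  6.45583891e-02,
        1.87479600e-02, -2.61032847e-05]), 'ee_pos': array([ 200.51827976, -591.47532475,  238.98812906]), 'orientation': array([-3.09844535e+00, -5.10813648e-01,  3.13392459e-04]), 'ft_force': array([0.25259901, 0.02335829, 0.19445678]), 'moment': array([ 0.04256184, -0.05461815,  0.01714561]), 'grasp_force': 0.0, 'width': 87.70075247339754}
```

View pics/top0.png

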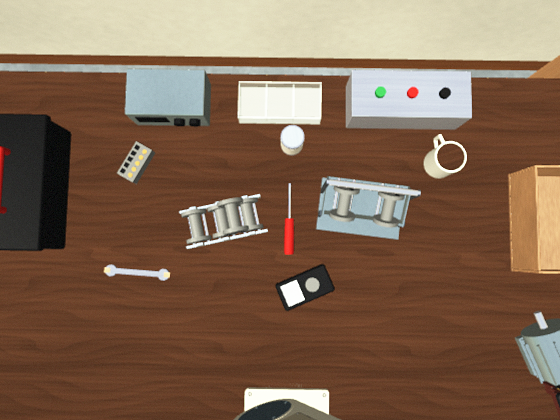

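View pics/side0.png

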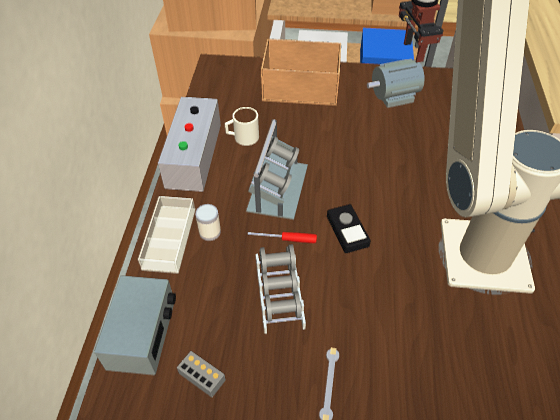

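The top view shows the rack near (225,220) and the chute near (367,208). The screwdriver lies between them at (289,220). In the side view the rack is near (280,290) and the chute near (278,175). Next I'll enlarge both.

Run:
```python
import pickle,cv2,numpy as np
d=pickle.load(open("im0.pkl","rb"))
t=d["top"]["img"][:,:,::-1]; s=d["side"]["img"][:,:,::-1]
def grid(im,u0,v0,w,h,k):
    c=cv2.resize(im[v0:v0+h,u0:u0+w],None,fx=k,fy=k,interpolation=cv2.INTER_CUBIC)
    for u in range(-(-u0//10)*10,u0+w,10):
        cv2.line(c,(int((u-u0+.5)*k),0),(int((u-u0+.5)*k),5),(0,255,255),1)
        if u%20==0: cv2.putText(c,str(u),(int((u-u0+.5)*k)-10,16),0,.4,(0,255,255),1)
    for v in range(-(-v0//10)*10,v0+h,10):
        cv2.line(c,(0,int((v-v0+.5)*k)),(5,int((v-v0+.5)*k)),(0,255,255),1); cv2.putText(c,str(v),(7,int((v-v0+.5)*k)+4),0,.4,(0,255,255),1)
    return c
a=grid(t,172,186,106,70,7); 
b=grid(t,305,168,125,80,6)
c1=grid(s,245,240,70,95,6)
c2=grid(s,240,115,75,105,5.6)
cv2.imwrite("pics/a.png",a)
cv2.imwrite("pics/b.png",b)
h=min(len(c1),len(c2)); cv2.imwrite("pics/c.png",np.hstack([c1[:h],c2[:h,:380]]));print(a.shape,b.shape,h)
```

```text
(490, 742, 3) (480, 750, 3) 570
```

View pics/a.png

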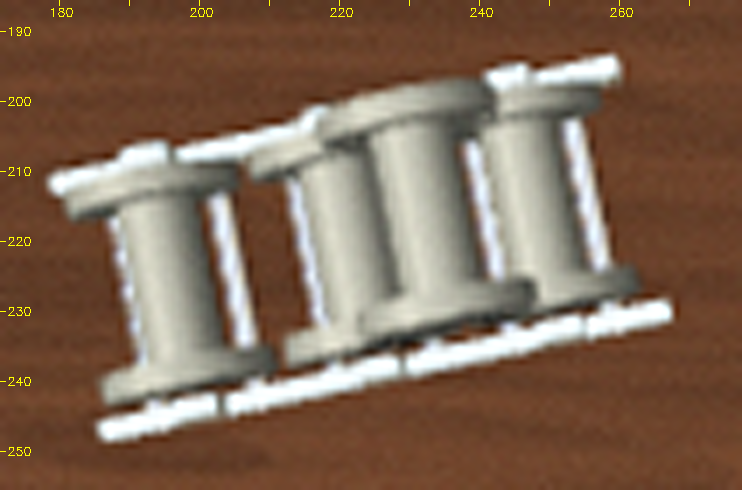

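View pics/b.png

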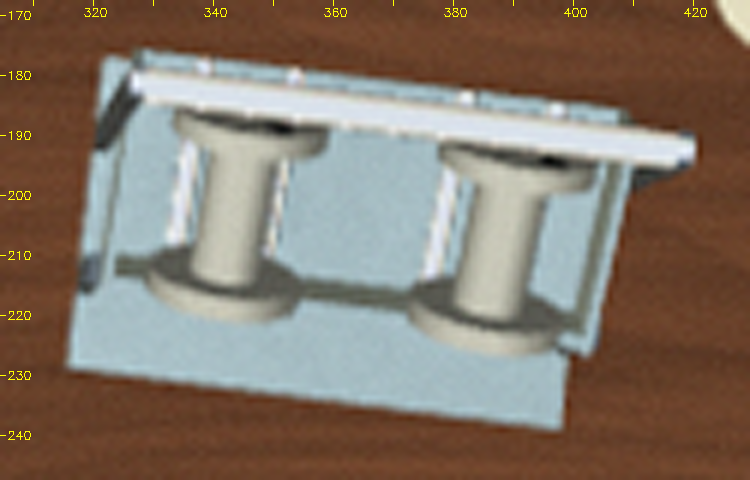

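View pics/c.png

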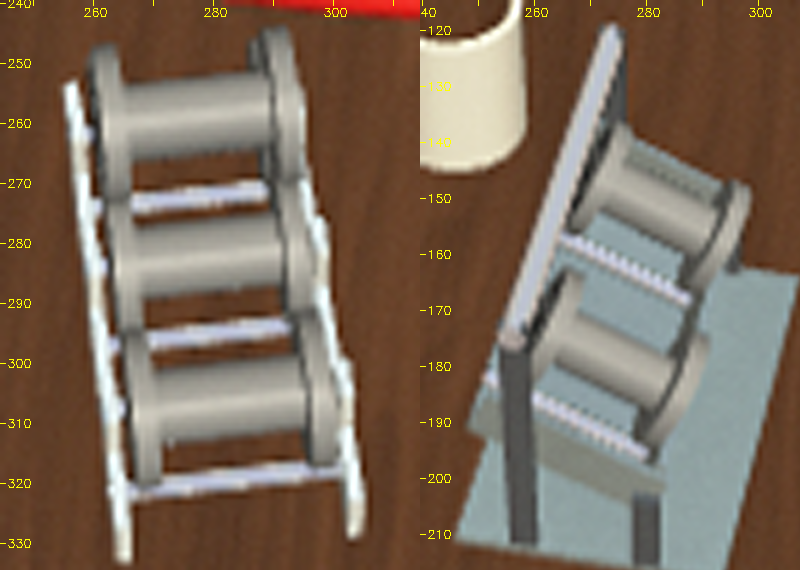

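The crops show four reels on the rack. In the top view base_left is at (196,226), base_mid is near (221,219), base_right is at (247,213), and upper is at (232,213). The chute reels are at (344,202) and (387,207), the bar runs from (326,181) to (420,192), and the plate corners are (315,229) and (398,239). I'll fit poses by silhouette overlap, using the reels' warm grey colour.

```bash
cat > fit.py <<'E'
import numpy as np,cv2
from scipy.optimize import minimize
th=np.linspace(0,2*np.pi,32,endpoint=False)
def cyl(x0,x1,r): return np.array([[x,r*np.cos(a),r*np.sin(a)] for x in(x0,x1) for a in th])
PARTS=[cyl(-40,-30,32),cyl(-30,30,15),cyl(30,40,32)]
def Rz(a): c,s=np.cos(a),np.sin(a); return np.array([[c,-s,0],[s,c,0],[0,0,1]])
def Ry(a): c,s=np.cos(a),np.sin(a); return np.array([[c,0,s],[0,1,0],[-s,0,c]])
def proj(c,X):
    p=X@c["R"].T+c["t"]; return np.c_[c["fx"]*p[:,0]/p[:,2]+c["cx"],c["fy"]*p[:,1]/p[:,2]+c["cy"]]
RACK=[(np.eye(3),np.array(p)) for p in[(0,68,50.6),(0,0,50.6),(0,-68,50.6),(0,-34,104.8)]]
CH=[(Ry(-.45),np.array(p)) for p in[(0,55,95.),(0,-55,95.)]]
CHBAR=np.array([[34,110,159],[34,-110,159.]])
def world(p,X): return X@Rz(p[2]).T+[p[0],p[1],0]
S=4
def sil(c,p,reels,shape):
    m=np.zeros((shape[0]*S,shape[1]*S),np.uint8)
    for R,t in reels:
        for P in PARTS:
            h=cv2.convexHull(((proj(c,world(p,P@R.T+t))+.5)*S).astype(np.float32))
            cv2.fillConvexPoly(m,np.round(h).astype(int),1)
    return cv2.resize(m.astype(np.float32),shape[::-1],interpolation=cv2.INTER_AREA)
def mask(img):
    i=cv2.GaussianBlur(img,(3,3),0).astype(int); R,G,B=i[...,0],i[...,1],i[...,2]
    return ((R-B>3)&(R-B<.3*R)&(R>75)).astype(np.float32)
E
python3 - <<'E'
import pickle; from fit import *
d=pickle.load(open("im0.pkl","rb"))
roi={"rack":{"top":(175,270,190,250),"side":(250,310,242,335)},"chute":{"top":(326,405,184,230),"side":(256,305,125,205)}}
for name,reels,p0 in(("rack",RACK,(550,110,.2)),("chute",CH,(560,-200,-.1))):
    # coarse init by top centroid
    for views in(("top",),("side",),("top","side")):
        def cost(p):
            e=0
            for v in views:
                u0,u1,v0,v1=roi[name][v]; c=d[v]; m=mask(c["img"])[v0:v1,u0:u1]
                s=sil(c,p,reels,c["img"].shape[:2])[v0:v1,u0:u1]
                br=c["img"][v0:v1,u0:u1].astype(int); w=~((br[...,2]>br[...,0]+2)&(br[...,2]>190)) if name=="chute" else 1
                e+=(abs(m-s)*w).sum()
            return e
        best=None
        for dy in(-40,0,40):
          for dx in(-30,0,30):
            q=np.array(p0)+[dx,dy,0]; r=minimize(cost,q,method="Nelder-Mead",options=dict(initial_simplex=q+np.array([[0,0,0],[25,0,0],[0,25,0],[0,0,.15]]),xatol=.05,fatol=.5,maxiter=200))
            if best is None or r.fun<best.fun: best=r
        print(name,views,best.x.round(3),best.fun); p0=best.x
    if name=="chute":
        for v in("top","side"): print(proj(d[v],world(p0,CHBAR)).round(1), proj(d[v],world(p0,np.array([[-70,110,2],[-70,-110,2.]]))).round(1))
    for v in("top","side"):
        o=d[v]["img"][:,:,::-1].copy(); o[...,2]=np.maximum(o[...,2],(mask(d[v]["img"])*255).astype(np.uint8)); 
        s=sil(d[v],p0,reels,o.shape[:2]); cs,_=cv2.findContours((s>.5).astype(np.uint8),0,1)
        u0,u1,v0,v1=roi[name][v]; u0-=8;u1+=8;v0-=8;v1+=8
        k=4; big=cv2.resize(o[v0:v1,u0:u1],None,fx=k,fy=k,interpolation=0)
        cv2.drawContours(big,[((c-[u0,v0])*k+k//2).astype(int) for c in cs],-1,(0,255,0),1)
        cv2.imwrite(f"/tmp/{name}{v}.png",big)
import numpy as np
ims=[cv2.imread(f"/tmp/{n}{v}.png") for n in("rack","chute") for v in("top","side")]
H=max(i.shape[0] for i in ims)
ims2=[cv2.copyMakeBorder(i,0,H-i.shape[0],0,0,0) for i in ims]
o=np.hstack(ims2); print(o.shape); o=cv2.resize(o,None,fx=800/o.shape[1]*1.0,fy=800/o.shape[1]) if 0 else np.vstack([np.hstack(ims2[:2]),np.hstack(ims2[2:])] if ims2[0].shape[1]+ims2[1].shape[1]==ims2[2].shape[1]+ims2[3].shape[1] else [cv2.copyMakeBorder(a,0,0,0,800-a.shape[1],0) for a in(np.hstack(ims2[:2]),np.hstack(ims2[2:]))])
o=cv2.resize(o,(800,600)) ; cv2.imwrite("pics/fit.png",o)
E
```

```text
rack ('top',) [5.37676e+02 1.71654e+02 2.30000e-01] 527.25
rack ('side',) [5.37915e+02 1.74726e+02 2.22000e-01] 574.1875
rack ('top', 'side') [5.38040e+02 1.73414e+02 2.24000e-01] 1156.5
chute ('top',) [ 5.81380e+02 -1.90066e+02 -1.16000e-01] 242.125
chute ('side',) [ 5.79516e+02 -1.89675e+02 -1.28000e-01] 489.5625
chute ('top', 'side') [ 5.80627e+02 -1.89936e+02 -1.22000e-01] 744.375
[[326.2 180.4]
 [419.3 193. ]] [[315.4 227.8]
 [397.1 239. ]]
[[255.1 173.8]
 [274.1 120.1]] [[292.6 217.8]
 [307.3 164. ]]
(436, 1388, 3)
```

View pics/fit.png

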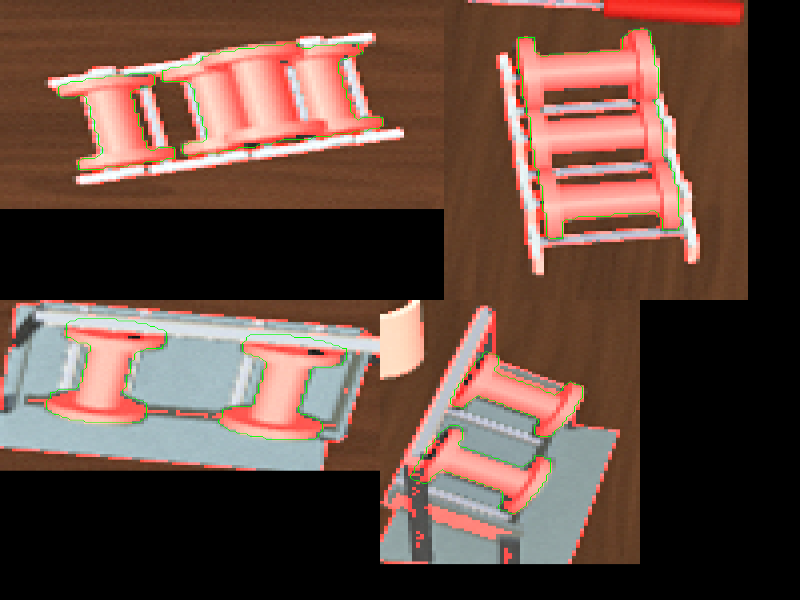

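The fit overlays match the reels closely. The rack is at (538,173.4) with yaw 0.224, and the chute is at (580.6,-190) with yaw -0.122. The view-to-view disagreement is about 3 mm on the rack. Next I'll write a helper that prints the remaining distance in tool axes.

```bash
cat > go.py <<'E'
import numpy as np,sys
from scipy.spatial.transform import Rotation as Ro
from workcell import ctrl
from fit import Rz,Ry
RK=(538.0,173.4,.224); CU=(580.6,-189.9,-.122)
def tgt(kind,y,h,pitch=None,dx=0):
    """kind chute/rack, lane/rack y, h: height above seat (chute: along normal; rack: reel-centre z)"""
    F=np.diag([1,-1,-1.])
    if kind=="chute":
        R=Rz(CU[2])@Ry(-.45); n=R[:,2]; c=np.array([CU[0],CU[1],95])+Rz(CU[2])@[dx,y,0]+h*n
    else:
        R=Rz(RK[2]); c=np.array([RK[0],RK[1],0])+R@[dx,y,h]
    T=R@F; return c+2*T[:,2],T
def show(*a,**k):
    o=ctrl.get_obs(); R=Ro.from_rotvec(o["orientation"]); p,T=tgt(*a,**k)
    print("d_now",(R.inv().apply(p-o["ee_pos"])).round(1),"rot",(R.inv()*Ro.from_matrix(T)).as_rotvec().round(3),"d_after",(T.T@(p-o["ee_pos"])).round(1),"t",o["t"],"p",o["ee_pos"].round(1),"F",o["ft_force"].round(1),"w",round(o["width"],1))
if __name__=="__main__": show(sys.argv[1],float(sys.argv[2]),float(sys.argv[3]),dx=float(sys.argv[4]) if len(sys.argv)>4 else 0)
E
python3 go.py chute 55 100
```

```text
d_now [ 474.3 -326.3   56.2] rot [-0.102  0.443  0.441] d_after [ 233.1 -499.8  174.5] t 0.1 p [ 200.5 -591.5  239. ] F [0.3 0.  0.2] w 87.7
```

The rows are not in the units I measure in: shifts go in shares of 400 mm and turns go in shares of pi rad. I convert before sending: 0.089 rad / 3.1416 = 0.0283.

```bash
python3 jog.py '{"moves": [[0, 0, 0, -0.0064, 0.0283, 0.028], [0, 0, 0, -0.0064, 0.0283, 0.028], [0, 0, 0, -0.0064, 0.0283, 0.028], [0, 0, 0, -0.0064, 0.0283, 0.028], [0, 0, 0, -0.0064, 0.0283, 0.028]]}' 60
python3 jog.py '{"moves": [[0.03, -0.0625, 0.02, 0, 0, 0], [0.03, -0.0625, 0.02, 0, 0, 0], [0.03, -0.0625, 0.02, 0, 0, 0], [0.03, -0.0625, 0.02, 0, 0, 0], [0.03, -0.0625, 0.02, 0, 0, 0]]}'
python3 go.py chute 55 100
```

```text
t: 0.52
ee_pos: [200.5, -592.4, 239.9]
orientation: [3.031, -0.181, 0.694]
ft_force: [0.3, 0.4, 0.4]
width: 61.0
grasp_force: 0.0
t: 0.93
ee_pos: [286.1, -474.6, 229.0]
orientation: [3.035, -0.175, 0.688]
ft_force: [0.5, 0.3, -0.3]
width: 60.0
grasp_force: 0.0
d_now [ 176.4 -372.   135.3] rot [-0.003  0.004  0.006] d_after [ 173.7 -373.4  134.7] t 0.9333 p [ 286.1 -474.6  229. ] F [ 0.5  0.3 -0.3] w 60.0
```

To row units: -25 mm / 400 = -0.0625, 12 mm / 400 = 0.03.

```bash
for i in 1; do python3 jog.py '{"moves": [[0.03, -0.0625, 0.0225, 0, 0, 0], [0.03, -0.0625, 0.0225, 0, 0, 0], [0.03, -0.0625, 0.0225, 0, 0, 0], [0.03, -0.0625, 0.0225, 0, 0, 0], [0.03, -0.0625, 0.0225, 0, 0, 0]]}' >/dev/null
python3 jog.py '{"moves": [[0.03, -0.0625, 0.0225, 0, 0, 0], [0.03, -0.0625, 0.0225, 0, 0, 0], [0.03, -0.0625, 0.0225, 0, 0, 0], [0.03, -0.0625, 0.0225, 0, 0, 0], [0.03, -0.0625, 0.0225, 0, 0, 0]]}'; done
python3 jog.py '{"moves": [[0.0275, -0.0625, 0.0225, 0, 0, 0], [0.0275, -0.0625, 0.0225, 0, 0, 0], [0.025, -0.0625, 0.0225, 0, 0, 0], [0.025, -0.0625, 0.0225, 0, 0, 0], [0, 0, 0, 0, 0, 0]]}' >/dev/null
python3 go.py chute 55 100
python3 - <<'E'
from workcell import ctrl
import cv2
c=ctrl.get_image("wrist"); cv2.imwrite("pics/w1.png",c["img"][:,:,::-1]); print(c["R"].round(3),c["t"].round(1),c["fx"],c["cx"],c["cy"])
import pickle; pickle.dump(c,open("w1.pkl","wb"))
E
```

```text
t: 1.77
ee_pos: [461.1, -243.0, 199.8]
orientation: [3.034, -0.174, 0.688]
ft_force: [-0.9, -1.2, -0.7]
width: 59.9
grasp_force: 0.0
d_now [ 14.  -19.6   8.6] rot [-0.005  0.004  0.01 ] d_after [ 13.7 -19.8   8.6] t 2.1833 p [ 526.6 -147.8  185. ] F [-0.9  0.3  0.9] w 60.2
[[-0.11  -0.994 -0.001]
 [-0.981  0.109 -0.158]
 [ 0.157 -0.016 -0.987]] [-88.7 595.2 259.2] 322.4660680385529 282.51369348674496 202.06503263672425
```

View pics/w1.png

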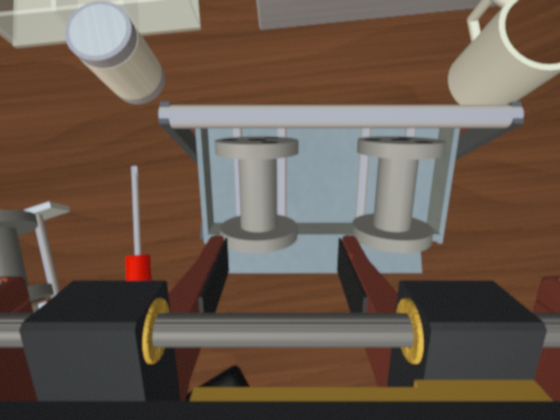

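The wrist view shows both chute reels clear of the bar, at about (258,190) and (395,190), and the open fingers. This view is closer, so I'll refit the chute from it.

```bash
cat > wfit.py <<'E'
import pickle,sys; from fit import *
def wfit(c,reels,p0,roi,z=False):
    u0,u1,v0,v1=roi; m=mask(c["img"])[v0:v1,u0:u1]
    def cost(p): return abs(m-sil(c,p,reels,c["img"].shape[:2])[v0:v1,u0:u1]).sum()
    q=np.array(p0); r=minimize(cost,q,method="Nelder-Mead",options=dict(initial_simplex=q+np.array([[0,0,0],[6,0,0],[0,6,0],[0,0,.04]]),xatol=.03,fatol=.3,maxiter=300))
    return r.x,r.fun,m.sum()
E
python3 - <<'E'
from wfit import *
c=pickle.load(open("w1.pkl","rb"))
for r in((205,450,130,255),(205,310,130,215),(345,450,130,215)):
    print(wfit(c,CH if r[1]-r[0]>200 else [CH[0 if r[0]<300 else 1]],(580.6,-189.9,-.122),r))
print(proj(c,world((580.6,-189.9,-.122),CHBAR)))
E
```

```text
(array([ 5.80479244e+02, -1.89316757e+02, -1.15360082e-01]), np.float64(1897.875), np.float32(11720.0))
(array([ 5.79197534e+02, -1.87813263e+02, -9.67237240e-02]), np.float64(581.625), np.float32(3297.0))
(array([ 5.80013586e+02, -1.89034266e+02, -1.34627630e-01]), np.float64(624.375), np.float32(3564.0))
[[165.39176902 114.03685719]
 [516.66432018 117.80173481]]
```

To row units: -7 mm / 400 = -0.0175, -6 mm / 400 = -0.015, 0.01 rad / 3.1416 = 0.0032.

```bash
sed -i 's/CU=(.*)/CU=(580.3,-189.5,-.118)/' go.py
python3 jog.py '{"moves": [[0.0125, -0.0175, 0.0075, -0.0016, 0.0013, 0.0032], [0.0125, -0.0175, 0.0075, 0, 0, 0], [0.01, -0.015, 0.0075, 0, 0, 0], [0, 0, 0, 0, 0, 0], [0, 0, 0, 0, 0, 0]]}' >/dev/null
python3 go.py chute 55 100
python3 go.py chute 55 0
```

```text
d_now [ 0.3 -4.   0.4] rot [ 0.004  0.    -0.007] d_after [ 0.4 -4.   0.4] t 2.65 p [ 543.5 -133.7  183.5] F [-0.2  0.5 -1. ] w 60.3
d_now [  0.4  -4.3 100.4] rot [ 0.004  0.    -0.007] d_after [  0.4  -4.  100.4] t 2.65 p [ 543.5 -133.7  183.5] F [-0.2  0.5 -1. ] w 60.3
```

To row units: 20 mm / 400 = 0.05, -4 mm / 400 = -0.01, -0.007 rad / 3.1416 = -0.0022.

```bash
python3 jog.py '{"moves": [[0, -0.01, 0, 0, 0, -0.0022], [0, 0, 0.05, 0, 0, 0], [0, 0, 0.05, 0, 0, 0], [0, 0, 0.05, 0, 0, 0], [0, 0, 0, 0, 0, 0]]}' >/dev/null
python3 go.py chute 55 0
```

```text
d_now [ 1.9 -0.1 38.3] rot [ 0.003  0.004 -0.   ] d_after [ 1.7  0.1 38.3] t 3.0667 p [ 569.5 -132.8  126.9] F [-0.3  0.8  0.5] w 59.8
```

To row units: 10 mm / 400 = 0.025, 8 mm / 400 = 0.02.

```bash
python3 jog.py '{"moves": [[0.0025, 0, 0.025, 0, 0, 0], [0, 0, 0.025, 0, 0, 0], [0, 0, 0.025, 0, 0, 0], [0, 0, 0.02, 0, 0, 0], [0, 0, 0, 0, 0, 0]]}' >/dev/null
python3 go.py chute 55 0
python3 jog.py '{"moves": [[0, 0, 0, 0, 0, 0], [0, 0, 0, 0, 0, 0], [0, 0, 0, 0, 0, 0], [0, 0, 0, 0, 0, 0], [0, 0, 0, 0, 0, 0]]}' 20
python3 jog.py '{"moves": [[0, 0, 0, 0, 0, 0], [0, 0, 0, 0, 0, 0], [0, 0, 0, 0, 0, 0]]}'
```

```text
d_now [-0.9  0.   2. ] rot [ 0.004  0.    -0.   ] d_after [-0.9  0.   2. ] t 3.4833 p [ 587.6 -134.9   95.4] F [-0.4 -0.2 -0.9] w 60.2
t: 3.9
ee_pos: [587.7, -134.8, 96.4]
orientation: [3.028, -0.18, 0.694]
ft_force: [-1.1, 5.3, 3.8]
width: 30.6
grasp_force: 2.4
t: 4.15
ee_pos: [587.7, -134.7, 96.2]
orientation: [3.028, -0.18, 0.694]
ft_force: [-2.5, 2.1, 5.8]
width: 29.5
grasp_force: 30.0
```

Gripped at 29.5 mm with 30 N. Now I'll lift it square to the slope.

To row units: -25 mm / 400 = -0.0625, -20 mm / 400 = -0.05.

```bash
python3 jog.py '{"moves": [[0, 0, -0.025, 0, 0, 0], [0, 0, -0.05, 0, 0, 0], [0, 0, -0.0625, 0, 0, 0], [0, 0, -0.0625, 0, 0, 0], [0, 0, -0.0375, 0, 0, 0]]}' >/dev/null
python3 jog.py '{"moves": [[-0.025, 0, -0.075, 0, 0, 0], [-0.025, 0, -0.075, 0, 0, 0], [-0.025, 0, -0.0625, 0, 0, 0], [0, 0, -0.025, 0, 0, 0], [0, 0, 0, 0, 0, 0]]}'
python3 go.py rack 34 200
```

```text
t: 4.98
ee_pos: [478.8, -121.4, 255.8]
orientation: [3.026, -0.18, 0.698]
ft_force: [1.2, -0.5, -1.0]
width: 29.7
grasp_force: 30.0
d_now [ -13.9 -332.1   56. ] rot [ 0.082 -0.448 -0.337] d_after [ 123.3 -308.3   57.8] t 4.9833 p [ 478.8 -121.4  255.8] F [ 1.2 -0.5 -1. ] w 29.7
```

To row units: -0.09 rad / 3.1416 = -0.0286.

```bash
python3 jog.py '{"moves": [[0, 0, 0, 0.0053, -0.0286, -0.0213], [0, 0, 0, 0.0053, -0.0286, -0.0213], [0, 0, 0, 0.0053, -0.0286, -0.0213], [0, 0, 0, 0.0053, -0.0286, -0.0213], [0, 0, 0, 0.0053, -0.0286, -0.0213]]}' >/dev/null
python3 jog.py '{"moves": [[0.025, -0.0625, 0.0075, 0, 0, 0], [0.025, -0.0625, 0.0075, 0, 0, 0], [0.025, -0.0625, 0.0075, 0, 0, 0], [0.025, -0.0625, 0.0075, 0, 0, 0], [0.025, -0.0625, 0.0075, 0, 0, 0]]}' >/dev/null
python3 jog.py '{"moves": [[0.025, -0.0625, 0.01, 0, 0, 0], [0.025, -0.0625, 0.01, 0, 0, 0], [0.025, -0.0625, 0.01, 0, 0, 0], [0.025, -0.0625, 0.01, 0, 0, 0], [0, 0, 0, 0, 0, 0]]}'
python3 go.py rack 34 200
python3 - <<'E'
from workcell import ctrl
import cv2,pickle
d={n:ctrl.get_image(n) for n in("wrist","top","side")}; pickle.dump(d,open("im1.pkl","wb"))
cv2.imwrite("pics/w2.png",d["wrist"]["img"][:,:,::-1])
E
```

```text
t: 6.23
ee_pos: [517.8, 122.1, 220.9]
orientation: [-3.118, -0.353, 0.009]
ft_force: [0.5, 0.6, -1.2]
width: 29.4
grasp_force: 30.0
d_now [ 31.3 -79.4  23.1] rot [-0.004  0.005  0.002] d_after [ 31.1 -79.6  22.9] t 6.2333 p [517.8 122.1 220.9] F [ 0.5  0.6 -1.2] w 29.4
```

View pics/w2.png

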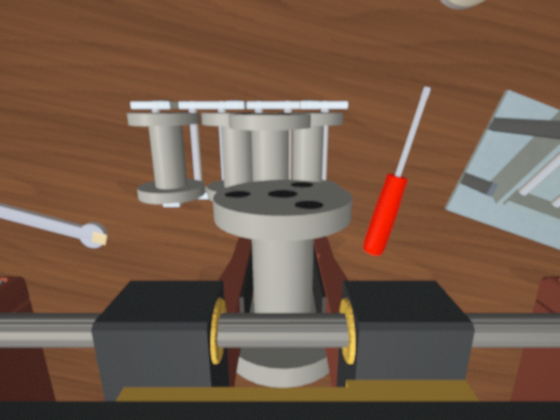

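The wrist view shows the rack at (240,150) with its left base reel at (172,155). The held reel's far flange is at (283,205) and its near flange at (283,365). I'll refine the rack pose and the held reel's pose in this same camera.

```bash
cat > held.py <<'E'
from wfit import *
from workcell import ctrl
from scipy.spatial.transform import Rotation as Ro
def held(c,o):
    T=Ro.from_rotvec(o["orientation"]).as_matrix(); e=o["ee_pos"]
    W=np.zeros(c["img"].shape[:2],bool); W[176:242,208:360]=1; W[242:290,262:306]=1; W[352:385,222:350]=1
    m=mask(c["img"])
    def s(q):
        Rr=T@np.diag([1,-1,-1.])@Ry(q[2]); ce=e+T@np.array([q[0],q[3],-2+q[1]])
        return sil(c,(0,0,0),[(Rr,ce)],c["img"].shape[:2])
    cost=lambda q: abs(m-s(q))[W].sum()
    q=np.zeros(4); r=minimize(cost,q,method="Nelder-Mead",options=dict(initial_simplex=np.vstack([q,np.diag([4,4,.1,3])]),xatol=.03,fatol=.3,maxiter=400))
    print("held axial,toolz,pitch,y",r.x.round(3),r.fun)
    return r.x
E
python3 - <<'E'
from held import *
d=pickle.load(open("im1.pkl","rb")); c=d["wrist"]; o=ctrl.get_obs()
for r in((118,355,112,178),(118,204,112,210)): print(wfit(c,RACK,(538,173.4,.224),r))
held(c,o)
E
```

```text
(array([5.37981591e+02, 1.73691026e+02, 2.27149597e-01]), np.float64(1020.1875), np.float32(10120.0))
(array([5.38541312e+02, 1.73766310e+02, 2.33222985e-01]), np.float64(545.75), np.float32(4472.0))
held axial,toolz,pitch,y [ 2.903  0.3   -0.045 -4.723] 1949.3125
```

Run:
```python
from held import *
d=pickle.load(open("im1.pkl","rb")); c=d["wrist"]; o=ctrl.get_obs(); m=mask(c["img"])
T=Ro.from_rotvec(o["orientation"]).as_matrix()
def run(row,m): 
    i=np.where(m[row,205:362]>.5)[0]; return (i.min()+205,i.max()+205) if len(i) else None
def s(q): return sil(c,(0,0,0),[(T@np.diag([1,-1,-1.])@Ry(q[2]),o["ee_pos"]+T@np.array([q[0],q[3],-2+q[1]]))],m.shape)
for q in((0,0,0,0),(2.9,.3,-.045,-4.7)):
    S_=s(q); print(q,[run(r,S_) for r in(190,215,230,260,375,380)],"col283",np.where(S_[150:400,283]>.5)[0][[0,-1]]+150)
print([run(r,m) for r in(190,215,230,260,375,380)]); print("mask col", "".join(str(int(v)) for v in m[170:400,283])); print("near bottom", "".join(str(int(v)) for v in m[370,205:362]))
print(c["R"]@(T),c["R"]@o["ee_pos"]+c["t"])
```

```text
(0, 0, 0, 0) [(np.int64(229), np.int64(351)), (np.int64(221), np.int64(361)), (np.int64(228), np.int64(356)), (np.int64(260), np.int64(321)), (np.int64(241), np.int64(340)), (np.int64(248), np.int64(334))] col283 [181 392]
(2.9, 0.3, -0.045, -4.7) [(np.int64(210), np.int64(350)), (np.int64(210), np.int64(351)), (np.int64(222), np.int64(339)), (np.int64(250), np.int64(311)), (np.int64(240), np.int64(320)), (np.int64(250), np.int64(311))] col283 [174 385]
[(np.int64(205), np.int64(345)), (np.int64(214), np.int64(350)), (np.int64(223), np.int64(340)), (np.int64(252), np.int64(312)), (np.int64(240), np.int64(325)), (np.int64(248), np.int64(316))]
mask col 11111111111111111110000000000111111111111111111111111111111111111111111111111111111111111111111111111111111111111111111111111111111111111111111110010111111111111111111111111111111111111111111111111111111111111111111111000000000000
near bottom 0000000000000000000000000000000111111111111111111111111111111111111111111111111111111111111111111111111111111111111111111111000000000000000000000000000000000
[[ 0.00258922  0.99999389  0.00234937]
 [-0.95953885  0.00314596 -0.2815587 ]
 [-0.28156437 -0.00152529  0.95954113]] [  3.71335065  34.83722839 161.22600145]
```

```bash
python3 - <<'E'
from held import *
o=ctrl.get_obs(); c=ctrl.get_image("wrist"); o2=ctrl.get_obs()
print(o["ee_pos"],o2["ee_pos"],c["R"]@o["ee_pos"]+c["t"], o["t"])
pickle.dump((c,o2),open("w3.pkl","wb"))
held(c,o2)
print(wfit(c,RACK,(538,173.4,.224),(118,355,112,178)))
E
python3 go.py rack 34 200
```

```text
[516.82347909 118.29085454 221.80370767] [516.76669193 117.78428114 222.16260763] [  0.22776456  32.83068061 161.59246374] 6.3833
held axial,toolz,pitch,y [ 1.374 -0.601 -0.041 -1.836] 2031.0625
(array([5.37627962e+02, 1.74956897e+02, 2.23510341e-01]), np.float64(813.75), np.float32(9893.0))
d_now [ 33.1 -83.5  24.2] rot [-0.003  0.006 -0.001] d_after [ 33.1 -83.5  24.2] t 6.4333 p [516.8 117.8 222.2] F [-0.5 -0.6 -0.3] w 29.2
```

```bash
python3 - <<'E'
import re
s=open("held.py").read()
s=s.replace('m=mask(c["img"])\n','m=cv2.morphologyEx(mask(c["img"]),cv2.MORPH_CLOSE,np.ones((9,25)))\n').replace("W[176:242,208:360]=1; W[242:290,262:306]=1; W[352:385,222:350]=1","W[183:242,208:360]=1; W[242:290,245:320]=1; W[365:400,222:350]=1; W[392:]=0")
open("held.py","w").write(s)
E
python3 - <<'E'
from held import *
c,o=pickle.load(open("w3.pkl","rb")); held(c,o)
o=ctrl.get_obs(); T=Ro.from_rotvec(o["orientation"]).as_matrix()
d={n:ctrl.get_image(n) for n in("side","top")}
for v in d:
    m=mask(d[v]["img"]); sh=m.shape
    f=lambda q: sil(d[v],(0,0,0),[(T@np.diag([1,-1,-1.])@Ry(q[2]),o["ee_pos"]+T@np.array([q[0],q[1],-2]))],sh)
    b=f((0,0,0)); ys,xs=np.where(b>0); W=np.s_[ys.min()-4:ys.max()+5,xs.min()-4:xs.max()+5]
    r=minimize(lambda q:abs(m-f(q))[W].sum(),np.zeros(3),method="Nelder-Mead",options=dict(initial_simplex=np.array([[0,0,0],[4,0,0],[0,4,0],[0,0,.1]])))
    print(v,"axial,y,pitch",r.x.round(3),r.fun,b.sum())
E
```

```text
held axial,toolz,pitch,y [-0.466  1.059 -0.015 -1.049] 396.8125
side axial,y,pitch [-1.148 -2.676  0.132] 513.1875 677.5
top axial,y,pitch [7.356 0.033 0.82 ] 888.625 744.1875
```

The held reel sits centred in the tool: axial -0.5 mm and pitch -0.015. Now I'll move over the gap.

To row units: -20 mm / 400 = -0.05, 8 mm / 400 = 0.02.

```bash
sed -i 's/^RK=([^)]*)/RK=(538.0,173.9,.225)/' go.py
python3 jog.py '{"moves": [[0.02, -0.05, 0.0075, 0, 0, 0], [0.02, -0.05, 0.0075, 0, 0, 0], [0.02, -0.05, 0.0075, 0, 0, 0], [0.02, -0.05, 0.0075, 0, 0, 0], [0.0025, -0.01, 0, 0, 0, 0]]}' >/dev/null
python3 jog.py '{"moves": [[0, 0, 0, -0.001, 0.0019, 0], [0, 0, 0, 0, 0, 0], [0, 0, 0, 0, 0, 0]]}'
python3 go.py rack 34 160
```

```text
t: 7.2
ee_pos: [530.1, 206.2, 211.4]
orientation: [3.122, 0.347, 0.002]
ft_force: [0.3, 0.3, -1.2]
width: 29.4
grasp_force: 30.0
d_now [ 0.4 -0.8 53.4] rot [ 0.    -0.002 -0.003] d_after [ 0.5 -0.7 53.4] t 7.2 p [530.1 206.2 211.4] F [ 0.3  0.3 -1.2] w 29.4
```

To row units: 15 mm / 400 = 0.0375, 12 mm / 400 = 0.03.

```bash
python3 jog.py '{"moves": [[0, -0.0025, 0.0375, 0, 0, 0], [0, 0, 0.0375, 0, 0, 0], [0, 0, 0.03, 0, 0, 0], [0, 0, 0.025, 0, 0, 0], [0, 0, 0, 0, 0, 0]]}'>/dev/null; python3 jog.py '{"moves": [[0, 0, 0, 0, 0, 0], [0, 0, 0, 0, 0, 0]]}' >/dev/null
python3 go.py rack 34 104.8
```

```text
d_now [-0.6  1.3 56.9] rot [-0.    -0.002 -0.003] d_after [-0.5  1.3 56.9] t 7.7833 p [530.6 208.4 159.7] F [ 0.3 -0.2 -1.6] w 29.3
```

To row units: 13 mm / 400 = 0.0325, 10 mm / 400 = 0.025.

```bash
python3 jog.py '{"moves": [[0, 0, 0.0325, 0, 0, 0], [0, 0, 0.0325, 0, 0, 0], [-0.0025, 0.0025, 0.025, 0, 0, 0], [0, 0, 0.02, 0, 0, 0], [0, 0, 0.01, 0, 0, 0]]}'>/dev/null; python3 jog.py '{"moves": [[0, 0, 0, 0, 0, 0], [0, 0, 0, 0, 0, 0]]}' >/dev/null
python3 go.py rack 34 104.8
```

```text
d_now [0.6 0.5 8.6] rot [-0.    -0.002 -0.002] d_after [0.6 0.5 8.6] t 8.3667 p [529.7 207.3 111.4] F [-0.4 -0.1 -1. ] w 29.1
```

To row units: 2 mm / 400 = 0.005, 1.5 mm / 400 = 0.0038.

```bash
python3 jog.py '{"moves": [[0, 0, 0.005, 0, 0, 0], [0, 0, 0.005, 0, 0, 0], [0, 0, 0.0038, 0, 0, 0], [0, 0, 0, 0, 0, 0], [0, 0, 0, 0, 0, 0]]}'; python3 go.py rack 34 104.8
python3 jog.py '{"moves": [[0, 0, 0.0025, 0, 0, 0], [0, 0, 0, 0, 0, 0], [0, 0, 0, 0, 0, 0]]}'; python3 go.py rack 34 104.8
```

```text
t: 8.78
ee_pos: [529.8, 207.3, 106.3]
orientation: [-3.122, -0.349, -0.004]
ft_force: [-1.3, 0.0, 3.4]
width: 29.5
grasp_force: 30.0
d_now [0.5 0.4 3.5] rot [-0.    -0.003 -0.002] d_after [0.5 0.4 3.5] t 8.7833 p [529.8 207.3 106.3] F [-1.3  0.   3.4] w 29.5
t: 9.03
ee_pos: [529.9, 207.3, 106.1]
orientation: [-3.122, -0.349, -0.004]
ft_force: [-3.9, -1.8, 13.1]
width: 29.1
grasp_force: 30.0
d_now [0.4 0.4 3.3] rot [-0.    -0.003 -0.002] d_after [0.4 0.4 3.3] t 9.0333 p [529.9 207.3 106.1] F [-3.9 -1.8 13.1] w 29.1
```

Contact shows 13 N upward at about the expected height. I'll ease off, then open a little.

To row units: -0.7 mm / 400 = -0.0018.

```bash
python3 jog.py '{"moves": [[0, 0, -0.0018, 0, 0, 0], [0, 0, 0, 0, 0, 0]]}'
python3 jog.py '{"moves": [[0, 0, 0, 0, 0, 0], [0, 0, 0, 0, 0, 0], [0, 0, 0, 0, 0, 0], [0, 0, 0, 0, 0, 0], [0, 0, 0, 0, 0, 0]]}' 46
python3 go.py rack 34 104.8
```

```text
t: 9.2
ee_pos: [529.9, 207.3, 106.2]
orientation: [-3.122, -0.349, -0.004]
ft_force: [-2.2, -1.4, 7.4]
width: 29.5
grasp_force: 30.0
t: 9.62
ee_pos: [529.4, 207.3, 105.2]
orientation: [-3.122, -0.349, -0.002]
ft_force: [-1.0, -0.1, -0.3]
width: 46.1
grasp_force: 0.0
d_now [0.9 0.5 2.4] rot [-0.    -0.001 -0.002] d_after [0.9 0.5 2.4] t 9.6167 p [529.4 207.3 105.2] F [-1.  -0.1 -0.3] w 46.1
```

Now I'll retreat straight up and check with the wrist camera.

To row units: -30 mm / 400 = -0.075, -25 mm / 400 = -0.0625.

```bash
python3 jog.py '{"moves": [[0, 0, -0.0375, 0, 0, 0], [0, 0, -0.0625, 0, 0, 0], [0, 0, -0.075, 0, 0, 0], [0, 0, -0.075, 0, 0, 0], [0, 0, -0.025, 0, 0, 0]]}'>/dev/null
python3 jog.py '{"moves": [[-0.05, 0, -0.025, 0, 0, 0], [-0.0625, 0, 0, 0, 0, 0], [-0.0625, 0, 0, 0, 0, 0], [-0.0375, 0, 0, 0, 0, 0], [0, 0, 0, 0, 0, 0]]}' >/dev/null
python3 jog.py '{"moves": [[0, 0, 0, 0, 0, 0], [0, 0, 0, 0, 0, 0]]}' 60
python3 - <<'E'
from held import *
d={n:ctrl.get_image(n) for n in("wrist","top","side")}; pickle.dump(d,open("im2.pkl","wb"))
c=d["wrist"]; cv2.imwrite("pics/w4.png",c["img"][:,:,::-1])
A=RACK+[(np.eye(3),np.array([0,34,104.8]))]
P=proj(c,world((538,173.9,.225),np.vstack([x@r.T+t for r,t in A for x in PARTS]))); print(P.min(0),P.max(0))
E
python3 go.py chute -55 100
```

```text
t: 10.62
ee_pos: [447.5, 188.8, 225.3]
orientation: [-3.122, -0.349, -0.004]
ft_force: [0.2, -0.2, 0.6]
width: 55.6
grasp_force: 0.0
[210.45193655  31.29977632] [433.76908909 153.67056441]
d_now [-12.4 435.8  41.9] rot [-0.077  0.444  0.334] d_after [102.3 414.9  96. ] t 10.7667 p [447.4 188.7 225.2] F [ 0.1  0.9 -0.6] w 59.7
```

View pics/w4.png

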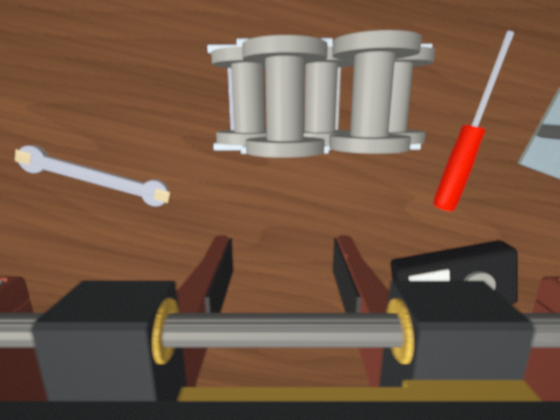

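The reel is saddled at (285,95), beside upper_reel at (373,90). It looks slightly nearer the robot, so I'll measure the axial offsets.

Run:
```python
from held import *
d=pickle.load(open("im2.pkl","rb")); c=d["wrist"]; img=c["img"]
p0=np.array((538,173.9,.225)); m=mask(img); W=np.s_[24:162,205:440]
def f(q,cc=c):
    A=RACK[:3]+[(Rz(q[4]),np.array([q[3],-34+q[5],104.8])),(Rz(q[7]),np.array([q[6],34+q[8],104.8]))]
    return sil(cc,q[:3],A,img.shape[:2])
def run(views,Ws):
    ms=[mask(d[v]["img"]) for v in views]
    cost=lambda q: sum(abs(mm-f(q,d[v]))[w].sum() for mm,v,w in zip(ms,views,Ws))
    q=np.r_[p0,np.zeros(6)]
    for k in range(2):
        r=minimize(cost,q,method="Nelder-Mead",options=dict(initial_simplex=np.vstack([q,q+np.diag([4,4,.03,3,.03,3,3,.03,3])]),maxiter=900,xatol=.02,fatol=.3)); q=r.x
    print(views,"rack",q[:3].round(3),"upper x,yaw,y",q[3:6].round(3),"new",q[6:].round(3),r.fun)
run(("wrist",),(W,))
run(("wrist","side"),(W,np.s_[235:330,250:310]))
```

```text
('wrist',) rack [5.38462e+02 1.72931e+02 2.27000e-01] upper x,yaw,y [ 0.71  -0.004  0.539] new [-2.305  0.014  0.519] 1383.375
('wrist', 'side') rack [5.38549e+02 1.73389e+02 2.29000e-01] upper x,yaw,y [ 0.44  -0.003  0.112] new [-2.194  0.018  0.638] 1951.1875
```

The new reel is 2.3 mm off axially with a yaw of 0.016, so its 10 mm flanges still rest squarely. I'll leave it and fetch the second reel.

To row units: 0.089 rad / 3.1416 = 0.0283.

```bash
sed -i 's/^RK=([^)]*)/RK=(538.5,173.4,.227)/' go.py
python3 jog.py '{"moves": [[0, 0, 0, -0.0049, 0.0283, 0.0213], [0, 0, 0, -0.0049, 0.0283, 0.0213], [0, 0, 0, -0.0049, 0.0283, 0.0213], [0, 0, 0, -0.0049, 0.0283, 0.0213], [0, 0, 0, -0.0049, 0.0283, 0.0213]]}' 60 >/dev/null
python3 jog.py '{"moves": [[0.015, 0.0625, 0.0075, 0, 0, 0], [0.015, 0.0625, 0.0075, 0, 0, 0], [0.015, 0.0625, 0.0075, 0, 0, 0], [0.015, 0.0625, 0.0075, 0, 0, 0], [0.015, 0.0625, 0.0075, 0, 0, 0]]}' >/dev/null
python3 jog.py '{"moves": [[0.015, 0.0625, 0.015, 0, 0, 0], [0.015, 0.0625, 0.015, 0, 0, 0], [0.015, 0.0625, 0.015, 0, 0, 0], [0.015, 0.0625, 0.015, 0, 0, 0], [0.015, 0.0625, 0.015, 0, 0, 0]]}' >/dev/null
python3 jog.py '{"moves": [[0.015, 0.0625, 0.015, 0, 0, 0], [0.015, 0.0625, 0.015, 0, 0, 0], [0.015, 0.0625, 0.015, 0, 0, 0], [0.015, 0.0625, 0.015, 0, 0, 0], [0, 0, 0, 0, 0, 0]]}' >/dev/null
python3 jog.py '{"moves": [[0, 0, 0, 0, 0, 0], [0, 0, 0, 0, 0, 0]]}' >/dev/null
python3 go.py chute -55 100
```

```text
d_now [ 9.2 63.1 22.7] rot [-0.007  0.033  0.021] d_after [ 9.7 62.8 23.4] t 12.6 p [ 520.1 -174.5  200.1] F [-0.3 -0.4  0.1] w 60.1
```

To row units: 21 mm / 400 = 0.0525, 20 mm / 400 = 0.05, 0.033 rad / 3.1416 = 0.0105.

```bash
python3 jog.py '{"moves": [[0, 0, 0, -0.0022, 0.0105, 0.0067], [0.0075, 0.0525, 0.02, 0, 0, 0], [0.0075, 0.0525, 0.02, 0, 0, 0], [0.0075, 0.05, 0.0175, 0, 0, 0], [0, 0, 0, 0, 0, 0]]}' >/dev/null
python3 jog.py '{"moves": [[0, 0, 0, 0, 0, 0], [0, 0, 0, 0, 0, 0]]}' >/dev/null
python3 go.py chute -55 100
python3 - <<'E'
from wfit import *
from workcell import ctrl
c=ctrl.get_image("wrist"); cv2.imwrite("pics/w5.png",c["img"][:,:,::-1])
A=[CH[1]]; P=proj(c,world((580.3,-189.5,-.118),np.vstack([x@r.T+t for r,t in A for x in PARTS]))); a=P.min(0).astype(int)-6; b=P.max(0).astype(int)+6; print(a,b)
for v1 in(b[1],b[1]-25):print(wfit(c,A,(580.3,-189.5,-.118),(a[0],b[0],a[1],v1)))
E
```

```text
d_now [0.8 2.  0.9] rot [-0.001 -0.     0.002] d_after [0.8 2.  0.9] t 13.1833 p [ 530.7 -236.9  183.7] F [-0.2  0.   0. ] w 59.6
[237 145] [334 278]
(array([ 5.80856859e+02, -1.88089200e+02, -1.00094794e-01]), np.float64(1146.125), np.float32(6297.0))
(array([ 5.77960450e+02, -1.87142787e+02, -9.86215861e-02]), np.float64(916.5625), np.float32(5213.0))
```

To row units: 20 mm / 400 = 0.05, 2 mm / 400 = 0.005.

```bash
python3 jog.py '{"moves": [[0.0025, 0.005, 0.0025, 0, 0, 0], [0, 0, 0.05, 0, 0, 0], [0, 0, 0.05, 0, 0, 0], [0, 0, 0.05, 0, 0, 0], [0, 0, 0, 0, 0, 0]]}' >/dev/null
python3 jog.py '{"moves": [[0, 0, 0, 0, 0, 0], [0, 0, 0, 0, 0, 0]]}' >/dev/null
python3 go.py chute -55 0
```

```text
d_now [-1.  -0.9 40.4] rot [-0.    -0.001  0.002] d_after [-1.  -0.9 40.4] t 13.8167 p [ 558.  -243.2  130. ] F [-0.3 -0.5 -0.2] w 59.9
```

The rows are not in the units I measure in: shifts go in shares of 400 mm and turns go in shares of pi rad. I convert before sending: 12 mm / 400 = 0.03, 10 mm / 400 = 0.025.

```bash
python3 jog.py '{"moves": [[-0.0025, -0.0025, 0.03, 0, 0, 0], [0, 0, 0.03, 0, 0, 0], [0, 0, 0.025, 0, 0, 0], [0, 0, 0.0125, 0, 0, 0], [0, 0, 0, 0, 0, 0]]}' >/dev/null
python3 jog.py '{"moves": [[0, 0, 0, 0, 0, 0], [0, 0, 0, 0, 0, 0]]}' >/dev/null
python3 go.py chute -55 0
python3 jog.py '{"moves": [[0, 0, 0, 0, 0, 0], [0, 0, 0, 0, 0, 0], [0, 0, 0, 0, 0, 0], [0, 0, 0, 0, 0, 0], [0, 0, 0, 0, 0, 0]]}' 20 >/dev/null
python3 jog.py '{"moves": [[0, 0, 0, 0, 0, 0], [0, 0, 0, 0, 0, 0], [0, 0, 0, 0, 0, 0]]}'; python3 go.py chute -55 0
```

```text
d_now [-0.3 -0.4  1.5] rot [ 0.    -0.002  0.001] d_after [-0.3 -0.4  1.5] t 14.4 p [ 574.2 -244.6   94.7] F [-0.9 -0.3 -0.1] w 59.6
t: 15.07
ee_pos: [574.1, -244.1, 93.8]
orientation: [3.032, -0.177, 0.695]
ft_force: [-0.2, 3.1, 3.3]
width: 29.1
grasp_force: 30.0
d_now [0.3 0.  0.8] rot [-0.001 -0.001  0.001] d_after [0.3 0.  0.8] t 15.0667 p [ 574.1 -244.1   93.8] F [-0.2  3.1  3.3] w 29.1
```

```bash
python3 jog.py '{"moves": [[0, 0, -0.025, 0, 0, 0], [0, 0, -0.05, 0, 0, 0], [0, 0, -0.0625, 0, 0, 0], [0, 0, -0.0625, 0, 0, 0], [0, 0, -0.0375, 0, 0, 0]]}' >/dev/null
python3 jog.py '{"moves": [[-0.025, 0, -0.075, 0, 0, 0], [-0.025, 0, -0.075, 0, 0, 0], [-0.025, 0, -0.075, 0, 0, 0], [0, 0, -0.0625, 0, 0, 0], [0, 0, 0, 0, 0, 0]]}'
python3 go.py rack 0 250
```

```text
t: 15.9
ee_pos: [456.1, -231.4, 273.4]
orientation: [3.026, -0.178, 0.702]
ft_force: [1.0, -0.9, -1.0]
width: 28.9
grasp_force: 30.0
d_now [  20.  -411.8   36.5] rot [ 0.082 -0.451 -0.339] d_after [ 171.4 -375.9   25.4] t 15.9 p [ 456.1 -231.4  273.4] F [ 1.  -0.9 -1. ] w 28.9
```

To row units: -0.09 rad / 3.1416 = -0.0286.

```bash
python3 jog.py '{"moves": [[0, 0, 0, 0.0053, -0.0286, -0.0216], [0, 0, 0, 0.0053, -0.0286, -0.0216], [0, 0, 0, 0.0053, -0.0286, -0.0216], [0, 0, 0, 0.0053, -0.0286, -0.0216], [0, 0, 0, 0.0053, -0.0286, -0.0216]]}' >/dev/null
python3 jog.py '{"moves": [[0.025, -0.0625, 0.0025, 0, 0, 0], [0.025, -0.0625, 0.0025, 0, 0, 0], [0.025, -0.0625, 0.0025, 0, 0, 0], [0.025, -0.0625, 0.0025, 0, 0, 0], [0.025, -0.0625, 0.0025, 0, 0, 0]]}' >/dev/null
python3 jog.py '{"moves": [[0.025, -0.0625, 0.0025, 0, 0, 0], [0.025, -0.0625, 0.0025, 0, 0, 0], [0.025, -0.0625, 0.0025, 0, 0, 0], [0.025, -0.0625, 0.0025, 0, 0, 0], [0.025, -0.0625, 0.0025, 0, 0, 0]]}' >/dev/null
python3 jog.py '{"moves": [[0, 0, 0, 0, 0, 0], [0, 0, 0, 0, 0, 0], [0, 0, 0, 0, 0, 0]]}' >/dev/null
python3 go.py rack 0 250
python3 - <<'E'
from held import *
c=ctrl.get_image("wrist");o=ctrl.get_obs(); cv2.imwrite("pics/w6.png",c["img"][:,:,::-1]); pickle.dump((c,o),open("w6.pkl","wb")); held(c,o)
E
```

```text
d_now [  72.1 -124.6   11.9] rot [-0.005  0.004  0.004] d_after [  71.6 -124.9   11.6] t 17.4 p [496.9  35.6 259.6] F [ 0.1 -0.6 -2. ] w 29.1
held axial,toolz,pitch,y [ 0.558  0.398  0.003 -1.021] 190.0
```

To row units: -25 mm / 400 = -0.0625, -24 mm / 400 = -0.06, -0.005 rad / 3.1416 = -0.0016.

```bash
python3 jog.py '{"moves": [[0.035, -0.0625, 0.005, -0.0016, 0.0013, 0.0013], [0.035, -0.0625, 0.005, 0, 0, 0], [0.035, -0.0625, 0.005, 0, 0, 0], [0.035, -0.0625, 0.005, 0, 0, 0], [0.035, -0.06, 0.005, 0, 0, 0]]}' >/dev/null
python3 jog.py '{"moves": [[0, 0, 0, 0, 0, 0], [0, 0, 0, 0, 0, 0], [0, 0, 0, 0, 0, 0]]}' >/dev/null
python3 go.py rack 0.4 159 -0.5
```

```text
d_now [ 1.4 -2.4 93.2] rot [ 0.001 -0.    -0.002] d_after [ 1.4 -2.3 93.2] t 18.1167 p [537.1 171.1 250.2] F [ 0.1 -0.2 -2.2] w 29.5
```

To row units: 20 mm / 400 = 0.05, 18 mm / 400 = 0.045.

```bash
python3 jog.py '{"moves": [[0.0025, -0.005, 0.045, 0, 0, 0], [0, 0, 0.05, 0, 0, 0], [0, 0, 0.05, 0, 0, 0], [0, 0, 0.03, 0, 0, 0], [0, 0, 0.015, 0, 0, 0]]}' >/dev/null
python3 jog.py '{"moves": [[0, 0, 0, 0, 0, 0], [0, 0, 0, 0, 0, 0], [0, 0, 0, 0, 0, 0]]}' >/dev/null
python3 go.py rack 0.4 159 -0.5
```

```text
d_now [-0.9  0.4 18.7] rot [ 0.    -0.003 -0.002] d_after [-0.8  0.4 18.7] t 18.7833 p [538.6 174.3 175.7] F [ 0.5 -0.1 -2.5] w 29.9
```

To row units: 5 mm / 400 = 0.0125, 4 mm / 400 = 0.01.

```bash
python3 jog.py '{"moves": [[-0.0025, 0, 0.0125, 0, 0, 0], [0, 0, 0.01, 0, 0, 0], [0, 0, 0.005, 0, 0, 0], [0, 0, 0, 0, 0, 0], [0, 0, 0, 0, 0, 0]]}' >/dev/null
python3 go.py rack 0.4 159 -0.5
python3 jog.py '{"moves": [[0, 0, 0.0038, 0, 0, 0], [0, 0, 0.0038, 0, 0, 0], [0, 0, 0, 0, 0, 0], [0, 0, 0, 0, 0, 0]]}' >/dev/null
python3 go.py rack 0.4 159 -0.5
```

```text
d_now [1.  0.7 6.5] rot [ 0.001 -0.001 -0.001] d_after [1.  0.7 6.5] t 19.2 p [536.8 174.2 163.5] F [ 0.8  0.3 -2.2] w 29.7
d_now [0.9 0.7 3.5] rot [ 0.001 -0.001 -0.001] d_after [0.9 0.7 3.5] t 19.5333 p [536.9 174.1 160.5] F [ 0.3  0.3 -2.5] w 29.3
```

```bash
python3 jog.py '{"moves": [[0.0025, 0, 0.0025, 0, 0, 0], [0, 0, 0, 0, 0, 0], [0, 0, 0, 0, 0, 0]]}' >/dev/null
python3 go.py rack 0.4 159 -0.5
python3 jog.py '{"moves": [[0, 0, 0.0018, 0, 0, 0], [0, 0, 0, 0, 0, 0], [0, 0, 0, 0, 0, 0]]}' >/dev/null
python3 go.py rack 0.4 159 -0.5
```

```text
d_now [-0.2  0.7  2.6] rot [ 0.001 -0.001 -0.001] d_after [-0.2  0.7  2.6] t 19.7833 p [538.  174.4 159.6] F [ 0.1  0.7 -2.5] w 29.3
d_now [-0.1  0.7  1.9] rot [ 0.001 -0.001 -0.001] d_after [-0.1  0.7  1.9] t 20.0333 p [537.9 174.4 158.9] F [ 0.1 -0.3 -2.2] w 29.4
```

To row units: 0.7 mm / 400 = 0.0018.

```bash
for k in 1; do python3 jog.py '{"moves": [[0, 0, 0.0018, 0, 0, 0], [0, 0, 0, 0, 0, 0], [0, 0, 0, 0, 0, 0]]}' >/dev/null
python3 go.py rack 0.4 159 -0.5; done
python3 jog.py '{"moves": [[0, 0, 0.0013, 0, 0, 0], [0, 0, 0, 0, 0, 0], [0, 0, 0, 0, 0, 0]]}' >/dev/null
python3 go.py rack 0.4 159 -0.5
```

```text
d_now [-0.3  0.6  1.7] rot [ 0.001 -0.002 -0.001] d_after [-0.3  0.6  1.7] t 20.2833 p [538.1 174.3 158.7] F [-1.1 -1.6  3.5] w 29.9
d_now [-0.4  0.5  1.5] rot [ 0.001 -0.002 -0.001] d_after [-0.4  0.5  1.5] t 20.5333 p [538.2 174.3 158.5] F [-2.1 -2.   8.3] w 29.6
```

Contact made at about 8 N. I'll ease off slightly, release and retreat.

To row units: -0.4 mm / 400 = -0.001.

```bash
python3 jog.py '{"moves": [[0, 0, -0.001, 0, 0, 0], [0, 0, 0, 0, 0, 0]]}' >/dev/null
python3 jog.py '{"moves": [[0, 0, 0, 0, 0, 0], [0, 0, 0, 0, 0, 0], [0, 0, 0, 0, 0, 0], [0, 0, 0, 0, 0, 0], [0, 0, 0, 0, 0, 0]]}' 48
python3 jog.py '{"moves": [[0, 0, -0.025, 0, 0, 0], [0, 0, -0.05, 0, 0, 0], [0, 0, -0.0625, 0, 0, 0], [0, 0, -0.0625, 0, 0, 0], [0, 0, -0.0375, 0, 0, 0]]}'>/dev/null
python3 jog.py '{"moves": [[-0.05, 0, 0, 0, 0, 0], [-0.0625, 0, 0, 0, 0, 0], [-0.0625, 0, 0, 0, 0, 0], [-0.0375, 0, 0, 0, 0, 0], [0, 0, 0, 0, 0, 0]]}' >/dev/null
python3 jog.py '{"moves": [[0, 0, 0, 0, 0, 0], [0, 0, 0, 0, 0, 0]]}'
python3 - <<'E'
from held import *
d={n:ctrl.get_image(n) for n in("wrist","top","side")}; pickle.dump(d,open("im3.pkl","wb"))
i=[cv2.resize(d["wrist"]["img"][0:250,130:530],None,fx=1,fy=1),cv2.resize(d["side"]["img"][205:340,235:335],None,fx=3,fy=3)]
h=max(x.shape[0] for x in i); o=np.hstack([cv2.copyMakeBorder(x,0,h-x.shape[0],0,0,0) for x in i]); cv2.imwrite("pics/end.png",o[:,:,::-1]); print(o.shape)
E
```

```text
t: 21.12
ee_pos: [537.8, 174.4, 157.9]
orientation: [3.121, 0.354, 0.001]
ft_force: [-0.1, -0.2, -0.4]
width: 47.8
grasp_force: 0.0
t: 22.12
ee_pos: [456.2, 155.7, 253.8]
orientation: [3.122, 0.354, 0.005]
ft_force: [-0.1, 0.7, -0.6]
width: 47.8
grasp_force: 0.0
(405, 700, 3)
```

View pics/end.png

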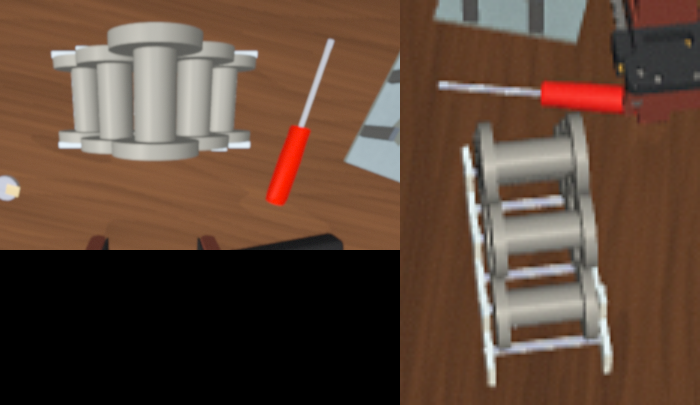

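The pyramid stands complete: the top reel is centred over both second-row reels, at crop (155,90), and the gripper is clear. Handing in now.

```bash
python3 -c "
from workcell import ctrl
print(ctrl.close_job())"
```

```text
the job is handed in; nothing more can be done
None
```

I finished the pyramid and handed the job in at about 22 s: one reel is saddled in the gap (about 2 mm off along its axis), the other is on top, both were set down gently, and the final images showed nothing else disturbed near the rack.

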